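Lift a tacky lacquered knob with sprung tongs

TASK

Three freshly lacquered drawer knobs are drying on posts, and their lacquer is still tacky. Pick the blue-handled tongs up from their rest, close the tips on the red knob as it stands on its post, and lift it straight up for inspection, at least 12 cm above where it stood, roughly upright. Finish while still holding it there in the squeezed tongs: put nothing down; do not touch any knob with the gripper or arm itself, do not drop the red knob, and leave the other two knobs, the glue bottle and the loose offcuts where they are.

Things in the scene. Friction and masses are not known exactly. Their poses are not given: they have to be found in the camera images.
- tongs: Sprung tongs lying flat on a wooden rest, 225 mm long, 100 g. Origin on the steel pin at the rear end, at mid height (about 45 mm above the table on the rest); +x runs midway between the two arms to the tips, z up. The arms are 16 to 24 mm tall. Sprung open: let go, the tongs open again; the spring pushes the sleeves apart with 8 N each at first, 9 N when closed on a 30 mm thing.
- tongs_grip (a point): Point midway between the grip sleeves, at x = 85 mm of tongs and mid height: take the tongs here from above, one finger outside each arm, closing along the tongs' y. The blue rubber sleeves are 24 mm tall and 60 mm long and lie flat to parallel fingers when squeezed to 50 mm. Open they measure 54 mm over their outsides, squeezed so that the tips hold a 30 mm thing 42 mm.
- tongs_tip (a point): Point midway between the two black rubber tip pads, at x = 180 mm of tongs, 95 mm ahead of tongs_grip, same height. Pads 36 mm long, 20 mm tall. Open, the gap between them is 55 mm; squeezing the sleeves by 1 mm closes it by about 2.1 mm (sleeves at 50 mm: gap 47 mm). Over their outsides the tips measure 13 mm more than the gap.
- tongs_left: The left arm of the tongs (the one on +y of the tongs' frame), turning on the pin; its origin is on the pin, same axes as tongs while the tongs are open. Both arms always move together, symmetrically. Rubber tip pad inside its far end.
- tongs_right: The right arm of the tongs (the one on -y of the tongs' frame), turning on the pin; its origin is on the pin, same axes as tongs while the tongs are open. Both arms always move together, symmetrically. Rubber tip pad inside its far end.
- tongs_rest: Wooden rest that is fixed to the table: base plate 200 x 70 x 8 mm with two crossbars 16 mm wide (60 and 100 mm long), their top 36 mm above the table, at x = -74 and +66 mm. Origin at table height under the middle of the grip sleeves, x along the tongs towards their tips. Between the crossbars, under the sleeves, there is only the 8 mm plate, so fingertips have room below the tongs.
- knob_red: Freshly lacquered red wooden drawer knob, loose, standing upright on its drying post. Barrel-shaped, round about its upright z axis: diameter 30 mm between 5 and 24 mm above its foot (foot diameter 26 mm), 31 mm tall, about 35 g. Origin at the centre of its foot, 35 mm above the work surface at the start.
- knob_red_center (a point): Centre of the red knob, 15 mm above its foot, 50 mm above the work surface while on the post.
- knob_white: Freshly lacquered white wooden drawer knob, loose, standing upright on its drying post. Barrel-shaped, round about its upright z axis: diameter 30 mm between 5 and 24 mm above its foot (foot diameter 26 mm), 31 mm tall, about 35 g. Origin at the centre of its foot. Not to be touched.
- knob_green: Freshly lacquered green wooden drawer knob, loose, standing upright on its drying post. Barrel-shaped, round about its upright z axis: diameter 30 mm between 5 and 24 mm above its foot (foot diameter 26 mm), 31 mm tall, about 35 g. Origin at the centre of its foot. Not to be touched.
- post_red: Fixed drying post under the red knob, bare pale wood: foot disc diameter 60 mm and 10 mm high, stem diameter 16 mm, round top of diameter 26 mm at 35 mm height. Origin at the centre of its underside. The white and green knobs stand on posts of the same kind; neighbouring posts stand about 115 mm apart, the three in any order.
- glue_bottle: Yellow glue bottle with black nozzle cap, diameter 50 mm, 106 mm tall, behind the posts. Leave it.
- pale_offcut: Loose pale wooden offcut, 46 x 58 x 14 mm, near the rest. Leave it.
- brown_offcut: Loose red-brown wooden offcut, 100 x 80 x 23 mm over all, left of the posts. Leave it.

How it is judged:
By the outcome, as a careful person would: the job done as asked, in the order asked, and still so for the second after the job is handed in, while the arm keeps its last pose, push and grip.
It also fails if it takes over 45 s, if anything falls off the work surface, if the arm or the gripper's body presses on something with over 40 N, if the wrist force passes 120 N, or if a joint passes its speed limit or range.

ROBOT

A 6-joint arm with a two-finger parallel gripper is mounted at the origin on the work surface; the furniture and walls round the work are solid. World frame = base frame: x ahead of the robot, y to its left, z up, the work surface at z = 0. Lengths are in m, angles in rad, forces in N, time in s.
With the tool pointing down it reaches from about 0.275 to 1 m from the base axis. Payload 8.4 kg.
Tool frame: the origin (TCP) lies midway between the tips of the shut fingers; the grasp point (between the pads) lies 19 mm behind it (manip.pinch_z is the distance from the TCP to the grasp point, in m); z points along the fingers, y is the line along which they close (so a half turn about z gives the same grasp; the last joint's range is limited). The gripper opens to 85 mm and grips with 20 to 120 N. Pads are 22 mm wide; open, the fingers measure 114 mm over their backs; the gripper's body (76 mm by 85 mm) begins 54 mm behind the grasp point. The pads swing forward as they close: fully open they stand 13 mm farther back than shut.
Start: joints at [-1.2, 0.353, 1.633, -0, 1.155, -0.002], TCP at [0.228, -0.582, 0.231] pointing down, gripper open.
Joint ranges: [-2.63, 2.63], [-0.92, 2.1], [0.06, 2.66], [-1.3, 4.44], [0, 2.69], [-3.02, 3.02]. Speed limits (rad/s): [2.22, 2.22, 2.79, 3.14, 3.14, 3.14].

INTERFACE

Orientations are given as a unit quaternion [w, x, y, z].
In Python, from cell import manip gives the robot as it stands. The module is installed in compiled form; this text tells all that it offers.
- The arm moves only by the tool servo_tool, never from a script. Its argument "motion" is text: rows parted by semicolons, each of 7 numbers parted by spaces: the turn, a rotation vector about the tool's x, y, z in degrees, then the shift along the tool's x, y, z in cm, then the closure, from 0 (fully open) to 1 (shut). A call has 1 to 5 rows; each row shifts and turns the commanded pose from where the row before left it, along the tool's axes as they then stand; what a row does not reach is not made up. A row lasts 1/10 s, in which the tool goes at most 50 mm and 8.59 degrees, less where a joint would pass 70% of its speed; a pose out of reach is approached as far as the arm can. A call with a gripper value outside its range is refused whole. The fingers move at their own pace and stop on an object; "grip_force" is the grip in N (left out, the last holds). Time passes only in rows, so rows that do not move let the fingers close. It gives the time, the measured TCP pose, the force, the opening and the grip force at its end, in the units of the state.
- manip.read_state(): the state, without advancing time (a new reading comes with each control period).
- manip.get_image(name): name is "scene" or "top" or "wrist"; returns the picture (400x640x3 uint8, red, green, blue); there is no depth.
- manip.camera_params(name): a dict with "fx", "fy", "cx", "cy" (pixels), "k1" (the pictures are not rectified: a ray, as slopes to the right and down, at radius r is drawn at 1 + k1 r^2 times it, then the intrinsics apply), "pose" (4x4, takes a point from camera to world coordinates); the wrist camera has in their place "T_tool_cam" (4x4, takes a point from camera to tool coordinates, whose origin is the TCP and whose axes are the flange's). Camera axes: x right, y down, z forward; pixel columns grow to the right and rows downward; lengths in m; the calibration is good to about 2 mm. A picture is of the moment at which its call begins: read the wrist's pose just before it. camera_params takes no time and is no camera call.
- manip.sign_off(): hands the job in; it is judged then, once.
The state is a dict: "clock": time; "q": joint angles; "qd": joint speeds; "tau": joint torques, N m; "position": TCP position; "tcp_rot": TCP orientation; "ft_force": force on the tool from outside, world axes, zero at the start; "moment": the same for the moment, N m; "grip_width": finger opening in m; "finger_force": force on a finger pad.
Only numpy, scipy, OpenCV 4.12 (cv2) and the standard library are available. Lean on these libraries where they do the work, as an engineer would, in place of code of your own. Each camera call takes 0.05 s, during which the arm holds its last target. There are 200 camera calls.

## Working session

There is one attempt and no reset: what is moved stays moved. The work goes in short steps, Python scripts to look and compute and a tool call to move; the robot and the scene stay as the last step left them, time stands still between calls to the robot, and variables do not carry over. Pictures are saved under pics/ and viewed, at most 10 in all, crops included, and the job is handed in when it is done.

Besides the shell and the picture viewer there is one more tool, called after ">>>" as name(argument=value, ...), one argument or row to a line, values as JSON. servo_tool: Moves the arm, as the interface text tells. Its arguments: {"type":"object","properties":{"motion":{"type":"string"},"grip_force":{"type":"number"}},"required":["motion"]}

```bash
mkdir -p pics; python3 - <<'E'
from cell import manip
import cv2
for n in("top","scene"):
    cv2.imwrite(f"pics/{n}0.png",manip.get_image(n)[:,:,::-1]); p=manip.camera_params(n); print(n,p)
print(manip.camera_params("wrist"),manip.pinch_z); print(manip.read_state())
E
```

```text
top {'fx': 430.876249383378, 'fy': 430.876249383378, 'cx': 316.74439164901327, 'cy': 195.6106842411513, 'k1': -0.090221671995507, 'pose': array([[ 0.01288135, -0.99062245,  0.13601922,  0.35952142],
       [-0.99985052, -0.01432967, -0.00967413, -0.09608601],
       [ 0.01153252, -0.13587427, -0.99065896,  1.48071123],
       [ 0.        ,  0.        ,  0.        ,  1.        ]])}
scene {'fx': 411.8720518805743, 'fy': 411.8720518805743, 'cx': 315.64847967329825, 'cy': 204.9414585164458, 'k1': -0.05859940970071532, 'pose': array([[-0.71323219, -0.44871447,  0.53847486, -0.19444302],
       [-0.70071056,  0.4755773 , -0.53181853,  0.61599766],
       [-0.01745175, -0.75662511, -0.653616  ,  0.96065291],
       [ 0.        ,  0.        ,  0.        ,  1.        ]])}
{'fx': 306.1554671896918, 'fy': 306.1554671896918, 'cx': 321.7343073042854, 'cy': 204.31764846493604, 'k1': 0.008656424931893099, 'T_tool_cam': array([[ 5.98870480e-04, -9.57676427e-01, -2.87846319e-01,
         7.44851474e-02],
       [ 9.99999720e-01,  4.44287041e-04,  6.02359924e-04,
        -2.19645659e-04],
       [-4.4
[... 151 characters left out ...]
e+00]])} 0.0187
{'clock': 0.1, 'q': array([-1.20041510e+00,  3.53583778e-01,  1.63407257e+00,  1.23689912e-05,
        1.15519600e+00, -2.41188455e-03]), 'qd': array([ 0.00012666, -0.00052303, -0.00128756, -0.00131543, -0.00115136,
        0.00106883]), 'tau': array([ 9.03835898e-04, -6.06354547e+01, -3.42819464e+01,  9.12028008e-05,
        3.98654229e-03,  1.94205126e-05]), 'position': array([ 0.22747591, -0.58166776,  0.23062822]), 'tcp_rot': array([-6.20252369e-04,  9.82678669e-01,  1.85316583e-01, -1.09668670e-04]), 'ft_force': array([-0.18913185, -0.34433216,  0.39566095]), 'moment': array([ 0.02665115, -0.03912456, -0.00832575]), 'finger_force': 0.0, 'grip_width': 0.08535239184216517}
```

View pics/top0.png

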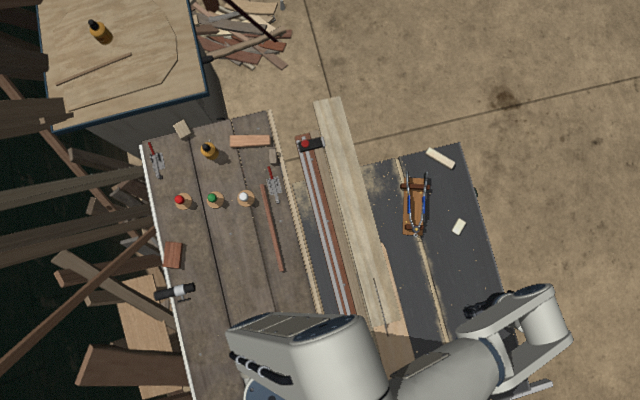

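View pics/scene0.png

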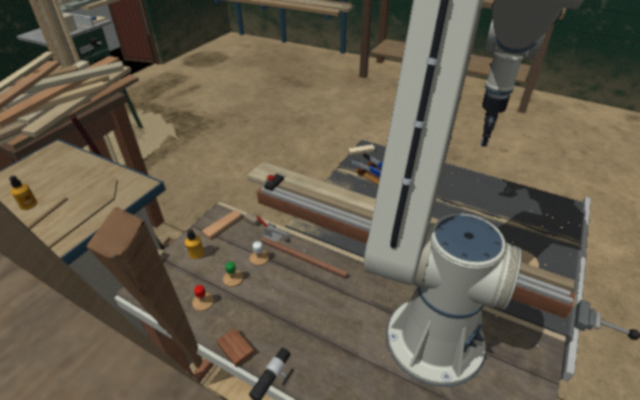

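The top view shows the tongs near (416,205), and the red, green and white knobs near (180,200), (212,199) and (246,197). I'll enlarge both areas next.

```bash
cat > h.py <<'E'
import numpy as np, cv2
from cell import manip
from scipy.spatial.transform import Rotation as R
def campose(n,p,s=None):
    if n!="wrist": return p["pose"]
    s=s or manip.read_state(); T=np.eye(4); q=s["tcp_rot"]
    T[:3,:3]=R.from_quat([q[1],q[2],q[3],q[0]]).as_matrix(); T[:3,3]=s["position"]; return T@p["T_tool_cam"]
def ray(n,u,v,P=None):
    p=manip.camera_params(n); d=np.array([(u-p["cx"])/p["fx"],(v-p["cy"])/p["fy"]]); x=d.copy()
    for _ in range(20): x=d/(1+p["k1"]*(x@x))
    P=campose(n,p) if P is None else P
    return P[:3,3],P[:3,:3]@np.array([x[0],x[1],1])
def at(n,u,v,z,P=None):
    o,d=ray(n,u,v,P); return (o+d*(z-o[2])/d[2]).round(4)
E
python3 - <<'E'
import cv2,numpy as np
a=cv2.imread("pics/top0.png")
A=cv2.resize(a[160:250,380:480],None,fx=6,fy=6,interpolation=3)[:540,:400]
B=cv2.resize(a[130:220,160:260],None,fx=4,fy=4,interpolation=3)
C=np.zeros((540,800,3),np.uint8);C[:,:400]=A;C[:360,400:]=B
cv2.imwrite("pics/c0.png",C)
from h import *
for n,u,v,z in[("top",416,205,.045),("top",180,200,.066),("top",212,198,.066),("top",246,196,.066),("scene",200,291,.05),("scene",230,267,.05),("scene",258,245,.05),("top",208,151,.1)]:print(n,u,v,at(n,u,v,z))
E
```

```text
top 416 205 [ 0.5295 -0.4459  0.045 ]
top 180 200 [0.5324 0.345  0.066 ]
top 212 198 [0.5407 0.2378 0.066 ]
top 246 196 [0.5491 0.1246 0.066 ]
scene 200 291 [0.5334 0.3528 0.05  ]
scene 230 267 [0.5436 0.2424 0.05  ]
scene 258 245 [0.5527 0.1295 0.05  ]
top 208 151 [0.6922 0.2506 0.1   ]
```

View pics/c0.png

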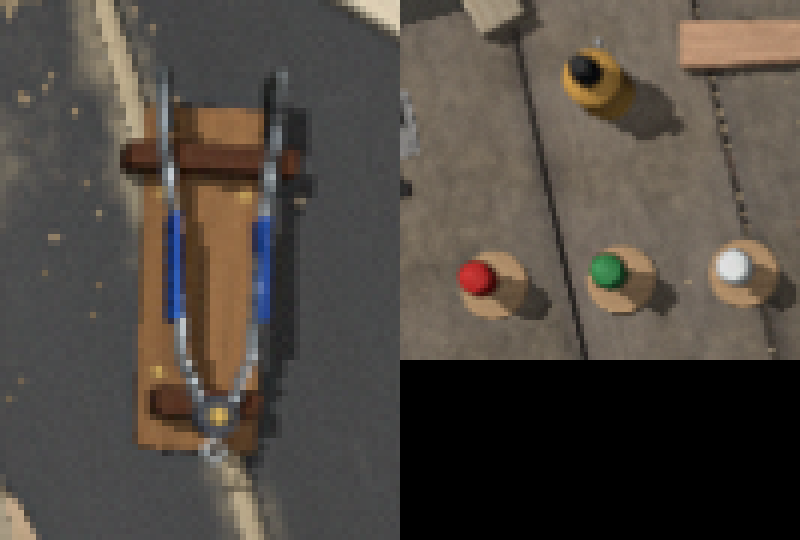

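The crop shows the tongs with the pin at full-image pixel (416.3,229.2), the tip ends about (417,172) and the sleeve middle about (416.5,204.5). The tips therefore point to world +x. The red knob is at the left end of the row, next to the green one.

```bash
cat >> h.py <<'E'
def go(x,y,z,a,s=None):
    "relative tool move (deg rotvec, cm) from measured pose to pointing down at x,y,z with tool x heading a deg"
    s=s or manip.read_state(); q=s["tcp_rot"]; C=R.from_quat([q[1],q[2],q[3],q[0]])
    a=np.radians(a); D=R.from_matrix(np.array([[np.cos(a),np.sin(a),0],[np.sin(a),-np.cos(a),0],[0,0,-1]]))
    X=C.as_matrix(); print("heading",np.degrees(np.arctan2(X[1,0],X[0,0])).round(2),"pos",s["position"].round(4),"t",s["clock"])
    print("turn",np.degrees((C.inv()*D).as_rotvec()).round(2),"shift cm",(100*C.inv().apply(np.array([x,y,z])-s["position"])).round(2))
E
python3 - <<'E'
from h import *
p=at("top",416.3,229.2,.055);t=at("top",417,171.9,.052);g=at("top",416.5,204.5,.055)
print(p,t,g,np.degrees(np.arctan2(*(t-p)[1::-1])))
go(g[0]-.01,g[1],.2,0)
E
```

```text
[ 0.4471 -0.4431  0.055 ] [ 0.642  -0.4498  0.052 ] [ 0.53   -0.4452  0.055 ] -1.9688589653636601
heading 21.36 pos [ 0.2275 -0.5817  0.2306] t 0.1
turn [-7.000e-02  1.000e-02  2.136e+01] shift cm [32.21 -2.05  3.07]
```

>>> servo_tool(
  motion="0 0 0 4 -0.25 0 0; 0 0 0 4 -0.25 0 0; 0 0 0 4 -0.25 0 0; 0 0 0 4 -0.25 0 0; 0 0 0 4 -0.25 0 0",
)

```text
clock: 0.6
position: [0.4105, -0.4966, 0.2309]
tcp_rot: [-0.0, 0.983, 0.185, -0.0]
ft_force: [-0.2, -1.2, -0.4]
grip_width: 0.0857
finger_force: 0.0
```

>>> servo_tool(
  motion="0 0 0 4 -0.25 0 0; 0 0 0 4 -0.25 0 0; 0 0 0 4 -0.25 0 0; 0 0 8 0 0 0 0; 0 0 8 0 0 0 0",
)

```text
clock: 1.1
position: [0.5195, -0.4457, 0.2305]
tcp_rot: [-0.0, 0.999, 0.045, -0.0]
ft_force: [-0.2, 0.4, 0.1]
grip_width: 0.0857
finger_force: 0.0
```

>>> servo_tool(
  motion="0 0 7 0 0 0 0; 0 0 0 0 0 0 0; 0 0 0 0 0 0 0",
)

```text
clock: 1.4
position: [0.5182, -0.4468, 0.2309]
tcp_rot: [-0.0, 1.0, -0.013, -0.0]
ft_force: [0.3, -0.4, 0.4]
grip_width: 0.0852
finger_force: 0.0
```

```bash
python3 - <<'E'
from h import *
s=manip.read_state(); go(.53,-.445,.2,-2,s)
cv2.imwrite("pics/w1.png",manip.get_image("wrist")[:,:,::-1]); np.save("P1",campose("wrist",manip.camera_params("wrist"),s))
E
```

```text
heading -1.43 pos [ 0.5182 -0.4468  0.2309] t 1.4
turn [-0.02  0.03  0.57] shift cm [ 1.18 -0.21  3.09]
```

View pics/w1.png

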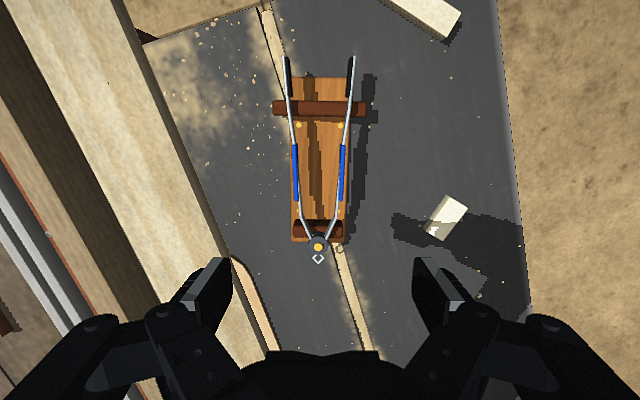

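The wrist view shows the pin at (318,246), sleeves from (295,144)–(297,202) and (342.5,145)–(340,202), and tip ends at (287,57) and (351.5,57).

```bash
python3 - <<'E'
from h import *
P=np.load("P1.npy")
f=lambda u,v,z:at("wrist",u,v,z,P)
p=f(318,246,.055);t=(f(287,57,.053)+f(351.5,57,.053))/2;g=[f(u,v,.055) for u,v in((295,144),(297,202),(342.5,145),(340,202))]
print(p,t,g,np.mean(g,0),np.degrees(np.arctan2(*(t-p)[1::-1])))
h=(t-p)[:2]/np.linalg.norm((t-p)[:2]); G=p[:2]+.085*h; print(G,np.linalg.norm((t-p)[:2])); 
G=np.mean(g,0)
go(G[0],G[1],.045-manip.pinch_z,np.degrees(np.arctan2(h[1],h[0])))
E
```

```text
[ 0.4479 -0.4403  0.055 ] [ 0.64275 -0.4469   0.053  ] [array([ 0.562 , -0.4199,  0.055 ]), array([ 0.5002, -0.419 ,  0.055 ]), array([ 0.5599, -0.4685,  0.055 ]), array([ 0.4991, -0.4655,  0.055 ])] [ 0.5303   -0.443225  0.055   ] -1.9399929326521783
[ 0.53285128 -0.44317749] 0.19496174624782156
heading -1.46 pos [ 0.5182 -0.4469  0.231 ] t 1.45
turn [-0.02  0.02  0.48] shift cm [ 1.21 -0.39 20.47]
```

>>> servo_tool(
  motion="0 0 0.5 1.35 -0.4 0 0; 0 0 0 0 0 4 0; 0 0 0 0 0 4 0; 0 0 0 0 0 4 0; 0 0 0 0 0 3 0",
)

```text
clock: 1.95
position: [0.5321, -0.4424, 0.0787]
tcp_rot: [-0.001, 1.0, -0.018, -0.001]
ft_force: [0.9, 0.3, 0.3]
grip_width: 0.0856
finger_force: 0.0
```

>>> servo_tool(
  motion="0 0 0 0 0 2 0; 0 0 0 0 0 2 0; 0 0 0 0 0 1.7 0; 0 0 0 0 0 0 0; 0 0 0 0 0 0 0",
)

```text
clock: 2.45
position: [0.5324, -0.4433, 0.0244]
tcp_rot: [-0.0, 1.0, -0.018, 0.0]
ft_force: [0.3, -1.2, 1.1]
grip_width: 0.0854
finger_force: 0.0
```

```bash
python3 - <<'E'
from h import *
s=manip.read_state(); go(.532,-.4432,.024,-1.94,s); print(s["ft_force"],s["grip_width"])
cv2.imwrite("pics/w2.png",manip.get_image("wrist")[:,:,::-1])
E
```

```text
heading -2.12 pos [ 0.5324 -0.4433  0.0244] t 2.45
turn [-0.   -0.   -0.18] shift cm [-0.04 -0.01  0.04]
[ 0.27674103 -1.24210882  1.12720025] 0.0854241214927668
```

View pics/w2.png

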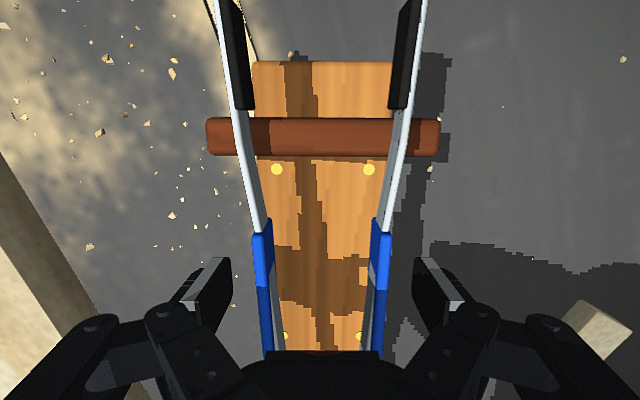

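The fingers straddle both blue sleeves and are centred. The sleeves run from rows 220 to 355 at columns about 263 and 378. I'll squeeze to about 50 mm.

>>> servo_tool(
  motion="0 0 0 0 0 0 0.3; 0 0 0 0 0 0 0.38; 0 0 0 0 0 0 0.41; 0 0 0 0 0 0 0.41; 0 0 0 0 0 0 0.41",
  grip_force=40,
)

```text
clock: 3.0
position: [0.5331, -0.4438, 0.0262]
tcp_rot: [0.001, 1.0, -0.019, 0.001]
ft_force: [0.4, 2.6, 8.0]
grip_width: 0.0509
finger_force: 10.0
```

>>> servo_tool(
  motion="0 0 0 0 0 0 0.41; 0 0 0 0 0 0 0.41",
)

```text
clock: 3.2
position: [0.5331, -0.4438, 0.0262]
tcp_rot: [0.001, 1.0, -0.019, 0.001]
ft_force: [-0.3, 1.9, 8.4]
grip_width: 0.0506
finger_force: 10.0
```

>>> servo_tool(
  motion="0 0 0 0 0 -0.5 0.42; 0 0 0 0 0 -1.5 0.42; 0 0 0 0 0 -3 0.42; 0 0 0 0 0 -3 0.42; 0 0 0 0 0 -3 0.42",
)

```text
clock: 3.7
position: [0.5318, -0.4433, 0.1364]
tcp_rot: [0.0, 1.0, -0.019, 0.0]
ft_force: [-0.1, -0.6, -0.6]
grip_width: 0.0492
finger_force: 8.6
```

>>> servo_tool(
  motion="0 0 0 0 0 -3 0.42; 0 0 0 0 0 -3 0.42; 0 0 0 0 0 -2 0.42; 0 0 0 0 0 -1 0.42; 0 0 0 0 0 0 0.42",
)

```text
clock: 4.2
position: [0.5324, -0.4438, 0.2264]
tcp_rot: [0.001, 1.0, -0.019, 0.001]
ft_force: [-0.4, 0.2, -1.2]
grip_width: 0.0494
finger_force: 8.6
```

```bash
python3 - <<'E'
from h import *
s=manip.read_state(); go(.45,.30,.22,20,s); print(s["ft_force"],s["moment"],s["grip_width"],s["finger_force"])
cv2.imwrite("pics/w3.png",manip.get_image("wrist")[:,:,::-1])
E
```

```text
heading -2.14 pos [ 0.5324 -0.4438  0.2264] t 4.2
turn [  0.13  -0.11 -22.14] shift cm [-11.02 -74.02   0.48]
[-0.41235266  0.19180993 -1.24275351] [-0.04427823 -0.00057174 -0.08140989] 0.04941366731300067 8.623593002557755
```

View pics/w3.png

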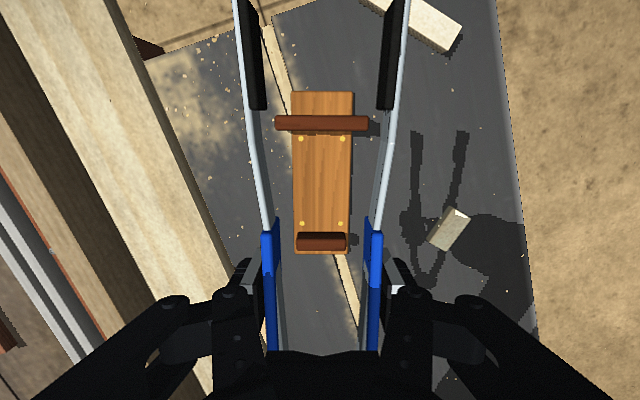

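The tongs are held and centred. The pads' rear ends are at (265,108) and (380,108), symmetric about column 322. Next I carry them across.

>>> servo_tool(
  motion="0 0 0 -0.3 -2 0 0.42; 0 0 0 -0.6 -4 0 0.42; 0 0 0 -0.6 -4 0 0.42; 0 0 0 -0.6 -4 0 0.42; 0 0 0 -0.6 -4 0 0.42",
)

```text
clock: 4.75
position: [0.5104, -0.2605, 0.2225]
tcp_rot: [-0.001, 1.0, -0.019, -0.001]
ft_force: [0.3, 0.0, -1.4]
grip_width: 0.0496
finger_force: 8.6
```

>>> servo_tool(
  motion="0 0 0 -0.6 -4 0 0.42; 0 0 0 -0.6 -4 0 0.42; 0 0 0 -0.6 -4 0 0.42; 0 0 0 -0.6 -4 0 0.42; 0 0 0 -0.6 -4 0 0.42",
)

```text
clock: 5.25
position: [0.4878, -0.0598, 0.2229]
tcp_rot: [-0.0, 1.0, -0.019, -0.001]
ft_force: [0.8, -0.2, -0.9]
grip_width: 0.0497
finger_force: 8.6
```

>>> servo_tool(
  motion="0 0 0 -0.6 -4 0 0.42; 0 0 0 -0.6 -4 0 0.42; 0 0 0 -0.6 -4 0 0.42; 0 0 0 -0.6 -4 0 0.42; 0 0 0 -0.6 -4 0 0.42",
)

```text
clock: 5.75
position: [0.4653, 0.1408, 0.223]
tcp_rot: [0.0, 1.0, -0.019, -0.001]
ft_force: [0.3, 1.1, -0.6]
grip_width: 0.0498
finger_force: 8.6
```

>>> servo_tool(
  motion="0 0 0 -0.6 -4 0 0.42; 0 0 0 -0.6 -4 0 0.42; 0 0 0 -0.6 -4 0 0.42; 0 0 0 -0.4 -2.5 0 0.42; 0 0 -6 0 0 0 0.42",
)

```text
clock: 6.25
position: [0.4489, 0.2878, 0.2227]
tcp_rot: [0.0, 0.999, 0.035, -0.001]
ft_force: [-0.8, -0.6, -1.1]
grip_width: 0.0494
finger_force: 8.6
```

>>> servo_tool(
  motion="0 0 -6 0 0 0 0.42; 0 0 -6 0 0 0 0.42; 0 0 -4 0 0 0 0.42; 0 0 0 0 0 0 0.42; 0 0 0 0 0 0 0.42",
)

```text
clock: 6.75
position: [0.4496, 0.2849, 0.2233]
tcp_rot: [0.0, 0.985, 0.171, -0.001]
ft_force: [0.2, -0.3, -0.9]
grip_width: 0.0499
finger_force: 8.6
```

```bash
python3 - <<'E'
from h import *
s=manip.read_state(); go(.444,.3165,.2,20,s); print(s["ft_force"],s["moment"],s["grip_width"],s["finger_force"])
cv2.imwrite("pics/w4.png",manip.get_image("wrist")[:,:,::-1]); np.save("P4",campose("wrist",manip.camera_params("wrist"),s))
E
```

```text
heading 19.74 pos [0.4496 0.2849 0.2233] t 6.75
turn [ 0.02  0.1  -0.26] shift cm [ 0.54 -3.16  2.33]
[ 0.15101088 -0.32241201 -0.94130263] [-0.02057861 -0.02947043  0.02922059] 0.04994164084254265 8.643193691968918
```

View pics/w4.png

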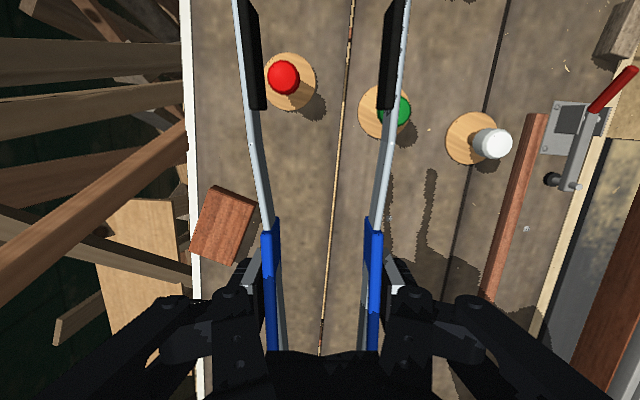

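The red knob's top is at (283,77), still left of the tongs' midline at column 322. Green is at (400,111) and white at (492,143).

```bash
cat >> h.py <<'E'
def red(im,P,z):
    hsv=cv2.cvtColor(im,cv2.COLOR_RGB2HSV).astype(int); m=(((hsv[...,0]<5)|(hsv[...,0]>174))&(hsv[...,1]>190)&(hsv[...,2]>100)).astype(np.uint8); m[:,:230]=0; m[:,420:]=0
    n,l,st,c=cv2.connectedComponentsWithStats(m); i=1+np.argmax(st[1:,4]); print("red px",st[i],c[i].round(1))
    x,y,w,h,_=st[i]; return at("wrist",x+(w-1)/2,y+(h-1)/2,z,P)
E
python3 - <<'E'
from h import *
P=np.load("P4.npy"); r=red(cv2.imread("pics/w4.png")[:,:,::-1].copy(),P,.057); print(r)
h=np.array([np.cos(np.radians(20)),np.sin(np.radians(20))]); g=r[:2]-.095*h
print(at("wrist",400,111,.057,P),g); go(g[0],g[1],.13,20)
# pad rear ends in tool frame at tongs top height (x expected .077)
T=manip.camera_params("wrist")["T_tool_cam"]
for px in((265,108),(380,108)):
    o,d=ray("wrist",*px,P=T); print(o+d*((-.019-.010)-o[2])/d[2])
E
```

```text
red px [267  60  31  33 756] [281.9  75.9]
[0.5372 0.3558 0.057 ]
[0.5459 0.2396 0.057 ] [0.4479292  0.32330809]
heading 19.74 pos [0.4497 0.285  0.2235] t 6.8
turn [ 0.01  0.08 -0.26] shift cm [ 1.14 -3.67  9.35]
[ 0.07588028 -0.02014974 -0.029     ]
[ 0.07590414  0.02028754 -0.029     ]
```

>>> servo_tool(
  motion="0 0 -0.3 0.5 -1.8 0 0.42; 0 0 0 0.6 -1.9 2 0.42; 0 0 0 0 0 3.4 0.42; 0 0 0 0 0 3 0.42; 0 0 0 0 0 1 0.42",
)

```text
clock: 7.3
position: [0.446, 0.3226, 0.1273]
tcp_rot: [0.001, 0.985, 0.174, -0.002]
ft_force: [-1.2, 0.3, -0.4]
grip_width: 0.0494
finger_force: 8.6
```

>>> servo_tool(
  motion="0 0 0 0 0 0 0.42; 0 0 0 0 0 0 0.42",
)

```text
clock: 7.5
position: [0.4484, 0.3241, 0.1312]
tcp_rot: [-0.0, 0.985, 0.175, 0.0]
ft_force: [0.5, 0.6, -0.2]
grip_width: 0.0494
finger_force: 8.7
```

```bash
python3 - <<'E'
from h import *
s=manip.read_state(); P=campose("wrist",manip.camera_params("wrist"),s); im=manip.get_image("wrist")
cv2.imwrite("pics/w5.png",im[:,:,::-1]); r=red(im,P,.057); print(r)
h=np.array([np.cos(np.radians(20)),np.sin(np.radians(20))]); g=r[:2]-.094*h
go(g[0],g[1],.031,20,s); print(s["ft_force"],s["grip_width"])
E
```

```text
red px [ 302   58   44   47 1543] [323.4  80.7]
[0.5372 0.3556 0.057 ]
heading 20.12 pos [0.4484 0.3241 0.1312] t 7.5
turn [-0.02 -0.06  0.12] shift cm [1.000e-02 8.000e-02 1.002e+01]
[ 0.47482677  0.59061833 -0.16719674] 0.049401823838170475
```

View pics/w5.png

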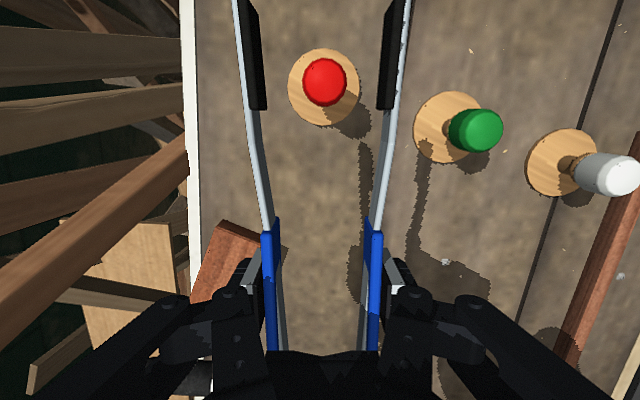

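The red knob, centred at (324,82), lies between the pads within about 1 mm. Green is well clear to the right. Only the left finger passes over the brown offcut, about 10 mm above it. I'll descend.

>>> servo_tool(
  motion="0 0 0 0 0.1 1 0.42; 0 0 0 0 0 2 0.42; 0 0 0 0 0 2 0.42; 0 0 0 0 0 1 0.42; 0 0 0 0 0 0 0.42",
)

```text
clock: 8.05
position: [0.4476, 0.3224, 0.0693]
tcp_rot: [0.0, 0.985, 0.175, -0.001]
ft_force: [0.3, -0.5, -1.1]
grip_width: 0.05
finger_force: 8.6
```

```bash
python3 - <<'E'
from h import *
s=manip.read_state(); P=campose("wrist",manip.camera_params("wrist"),s); im=manip.get_image("wrist")
cv2.imwrite("pics/w6.png",im[:,:,::-1]); r=red(im,P,.058); print(r)
h=np.array([np.cos(np.radians(20)),np.sin(np.radians(20))]); g=r[:2]-.094*h
go(g[0],g[1],.033,20,s); print(s["ft_force"],s["grip_width"])
E
```

```text
red px [ 293   30   60   69 3053] [322.4  62.8]
[0.5374 0.3551 0.058 ]
heading 20.15 pos [0.4476 0.3224 0.0693] t 8.05
turn [0.03 0.11 0.15] shift cm [ 0.17 -0.01  3.63]
[ 0.31626026 -0.51133768 -1.06724762] 0.05004804812907234
```

View pics/w6.png

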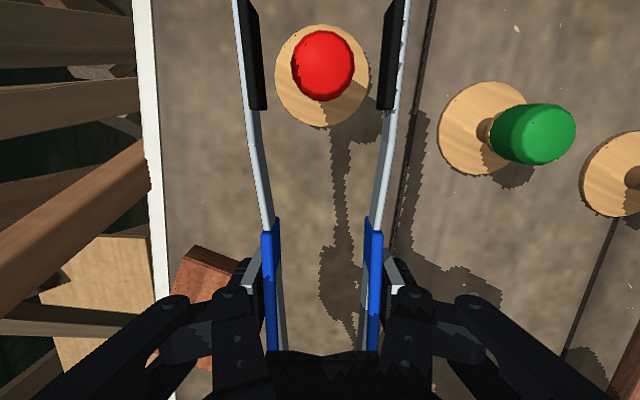

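>>> servo_tool(
  motion="0 0 0 0.1 0 1 0.42; 0 0 0 0 0 1 0.42; 0 0 0 0 0 1 0.42; 0 0 0 0 0 0.6 0.42; 0 0 0 0 0 0 0.42",
)

```text
clock: 8.6
position: [0.4484, 0.3228, 0.0331]
tcp_rot: [0.0, 0.985, 0.175, -0.001]
ft_force: [0.4, 0.1, -1.4]
grip_width: 0.0496
finger_force: 8.6
```

>>> servo_tool(
  motion="0 0 0 0 0 0 0.42; 0 0 0 0 0 0 0.44; 0 0 0 0 0 0 0.46; 0 0 0 0 0 0 0.48; 0 0 0 0 0 0 0.5",
)

```text
clock: 9.1
position: [0.4492, 0.3233, 0.0345]
tcp_rot: [-0.0, 0.985, 0.175, 0.0]
ft_force: [0.4, -0.5, -1.4]
grip_width: 0.0429
finger_force: 10.3
```

>>> servo_tool(
  motion="0 0 0 0 0 0 0.52; 0 0 0 0 0 0 0.54; 0 0 0 0 0 0 0.56; 0 0 0 0 0 0 0.6; 0 0 0 0 0 0 0.6",
)

```text
clock: 9.6
position: [0.4492, 0.3233, 0.0344]
tcp_rot: [-0.0, 0.985, 0.175, 0.0]
ft_force: [0.0, 0.3, -0.4]
grip_width: 0.0406
finger_force: 40.3
```

The grip stopped at about 41 mm with 40 N, so the tips are on the knob. I'll lift.

>>> servo_tool(
  motion="0 0 0 0 0 -0.3 0.6; 0 0 0 0 0 -0.8 0.6; 0 0 0 0 0 -1.5 0.6; 0 0 0 0 0 -2 0.6; 0 0 0 0 0 -2 0.6",
)

```text
clock: 10.1
position: [0.4491, 0.3232, 0.102]
tcp_rot: [-0.0, 0.985, 0.175, 0.0]
ft_force: [0.5, -0.7, -0.8]
grip_width: 0.0413
finger_force: 40.6
```

>>> servo_tool(
  motion="0 0 0 0 0 -2 0.6; 0 0 0 0 0 -2 0.6; 0 0 0 0 0 -2 0.6; 0 0 0 0 0 -2 0.6; 0 0 0 0 0 -1 0.6",
)

```text
clock: 10.6
position: [0.4498, 0.3237, 0.1932]
tcp_rot: [-0.001, 0.985, 0.175, 0.001]
ft_force: [0.6, -0.0, -1.2]
grip_width: 0.0411
finger_force: 40.6
```

>>> servo_tool(
  motion="0 0 0 0 0 -0.5 0.6; 0 0 0 0 0 0 0.6; 0 0 0 0 0 0 0.6; 0 0 0 0 0 0 0.6; 0 0 0 0 0 0 0.6",
)

```text
clock: 11.1
position: [0.4488, 0.323, 0.1945]
tcp_rot: [0.0, 0.985, 0.175, -0.001]
ft_force: [0.2, -0.3, -1.1]
grip_width: 0.0412
finger_force: 40.6
```

```bash
python3 - <<'E'
from h import *
s=manip.read_state(); go(.449,.323,.19,20,s); print(s["ft_force"],s["grip_width"],s["finger_force"])
w=manip.get_image("wrist"); t=manip.get_image("scene")
C=np.zeros((400,800,3),np.uint8); C[:,:400]=w[:,130:530]; C[:,400:]=cv2.resize(t[180:330,120:270],(400,400))
cv2.imwrite("pics/w7.png",C[:,:,::-1])
E
```

```text
heading 20.16 pos [0.4488 0.323  0.1945] t 11.1
turn [0.02 0.07 0.16] shift cm [0.02 0.01 0.45]
[ 0.17696868 -0.34681401 -1.05605242] 0.04120928160200722 40.63373782206327
```

View pics/w7.png

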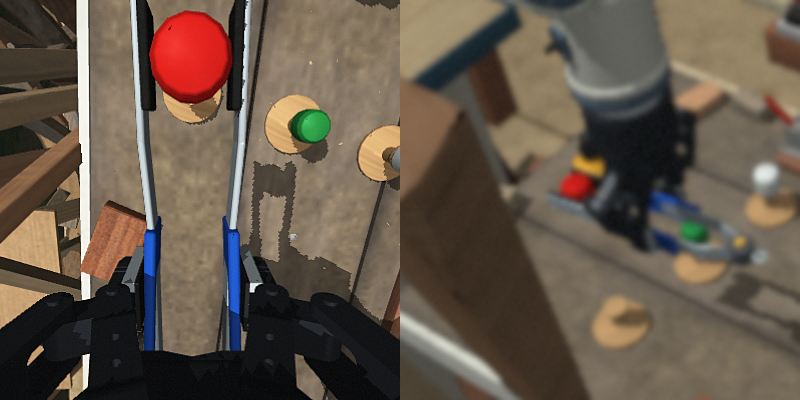

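The red knob is upright between the pads, centred at (190,57) in the left crop. Its post is empty, green and white are still standing, and the arm has risen about 16 cm. Handing in.

```bash
python3 -c "
from cell import manip
print(manip.sign_off())"
```

```text
the job is handed in; nothing more can be done
None
```

The red knob is held upright in the squeezed tongs about 16 cm above its post, the other two knobs are still on their posts, and the job was handed in at about 11 s of the 45 s allowed.

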